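# Load the nut press and hold its lever at the fourth click

## Robot

A 6-joint arm with a two-finger parallel gripper is mounted at the origin on the work surface. World frame = base frame: x ahead of the robot, y to its left, z up, the work surface at z = 0. Lengths are in m, angles in rad, forces in N, time in s.
With the tool pointing down it reaches from about 0.35 to 0.925 m from the base axis. Payload 6.4 kg.
Tool frame: the origin (TCP) lies on the centre line of the jaws, within the pads' length; the fingertips stand 11 mm ahead of it and the grasp point (between the pads) lies 8 mm behind it; z points along the fingers, y is the direction in which the jaws open and shut (so a half turn about z gives the same grasp; the last joint's range is limited). The gripper opens to 85 mm and grips with 20 to 120 N. Pads are 22 mm wide; open, the fingers measure 114 mm over their backs; the gripper's body (76 mm by 85 mm) begins 54 mm behind the grasp point. The pads swing forward as they close: fully open they stand 13 mm farther back than shut.
Start: joints at [1.15, 0.245, 1.558, -0, 1.339, -0.174], TCP at [0.159, 0.63, 0.242] pointing down, gripper open.
Joint ranges: [-3.13, 3.13], [-1.02, 2.26], [0.13, 2.54], [-0.95, 4.09], [0.21, 2.88], [-2.74, 2.74]. Speed limits (rad/s): [2.57, 2.57, 3.14, 3.14, 3.14, 3.14].

## Interface

Orientations are given as a unit quaternion [x, y, z, w].
In Python, from bench import readout, eyes, env gives the robot as it stands.
- The arm moves only by the tool move_arm, never from a script. Its argument "steps" is a list of rows, each an object of numbers: "x", "y", "z": the shift along the tool's x, y, z normalised to -1 to 1, where 1 is 0.025 m; "wx", "wy", "wz": the turn, a rotation vector about the tool's x, y, z normalised to -1 to 1, where 1 is 90 degrees; "fingers": the closure in counts, from 0 (fully open) to 255 (shut). In form: [{"x": .., "y": .., "z": .., "wx": .., "wy": .., "wz": .., "fingers": ..}, ...]. A call has 1 to 12 rows; each row shifts and turns the pose as measured when the row begins, along the tool's axes as they then stand; what a row does not reach is not made up. A row lasts 1/10 s, in which the tool goes at most 50 mm and 8.59 degrees, less where a joint would pass 70% of its speed; a pose out of reach is approached as far as the arm can. A call with a number of a shift or a turn outside -1 to 1 is refused whole. A call with a gripper value outside its range is refused whole. The fingers move at their own pace and stop on an object; "newtons" is the grip in N (left out, the last holds). Time passes only in rows, so rows that do not move let the fingers close. It gives the time, the measured TCP pose, the force and the opening at its end, in the units of the state.
- readout.state(): the state, without advancing time (a new reading comes with each control period).
- eyes.snapshot(name): name is "side" or "top"; returns a dict with "color" (420x560x3 uint8, red, green, blue), "fx", "fy", "cx", "cy" (pixels), "k1" (the pictures are not rectified: a ray, as slopes to the right and down, at radius r is drawn at 1 + k1 r^2 times it, then the intrinsics apply), "position" and "rotation" of the camera in the world. Camera axes: x right, y down, z forward; pixel columns grow to the right and rows downward; lengths in m; the calibration is good to about 2 mm. A picture is of the moment at which its call begins. There is no depth.
- env.finish_job(): hands the job in, once; it reports no verdict.
The state is a dict: "clock": time; "joints": joint angles; "joint_velocities": joint speeds; "joint_efforts": joint torques, N m; "ee_pos": TCP position; "eef_rot": TCP orientation; "ft_force": force on the tool from outside, world axes, zero at the start; "wrist_torque": the same for the moment, N m; "grip_width": finger opening in m.
Only numpy, scipy, OpenCV 4.12 (cv2) and the standard library are available. Lean on these libraries where they do the work, as an engineer would, in place of code of your own. Each camera call takes 0.05 s, during which the arm holds its last target. There are 200 camera calls.

## Task

Pick up the small tray by its upright wooden grip, tip all four walnuts off its open end into the trough of the nut press, and stand the tray back flat on the table. Then pull the press's lever forward by its wooden crossbar exactly four clicks, never running on over a fifth, and finish still holding the crossbar there, because the lever springs back if let go. Do not disturb the ring cutter, the jar or the rolling pin.

Things in the scene. Friction and masses are not known exactly. Their poses are not given: they have to be found in the camera images.
- trough (a point): Centre of the inner floor of the nut press's open trough, 12 mm above the table. Axes are the press's: z up, x the way the lever is pulled, y towards the lever. Open on top, 131 mm along x, 102 mm along y inside, rim 60 mm above the floor, walls 10 to 14 mm. The press, a fixed aluminium casting, has a base plate from x = -200 to 130, y = -63 to 63 mm, and under the lever to y = 155 mm.
- ram_face (a point): Face of the steel ram that forms the trough's -x end (centre of the face, 27 mm above the trough floor); axes as trough. It follows the lever, 50 mm per rad towards +x (28 mm at the fourth click), pushing the nuts along. Behind it a housing block 97 mm long, 74 mm above the table.
- lever: The press's ratchet lever: steel stem and wooden crossbar in one. Origin on its pivot, 55 mm above the table on the press's +y side; the axes turn with the lever and match trough's at rest. It turns about its level y axis; the crossbar's centre runs on an arc of 130 mm radius above the origin, in the press's xz plane.
- crossbar (a point): Wooden crossbar (round, 18 mm diameter, 90 mm long, along the press's y) on the end of the press's lever; this point is its centre, about 175 mm above the table. The steel lever stem (12 mm) comes up to its middle from the pivot 130 mm away. Pull it towards the press's +x to advance the lever. It is fixed to the lever and turns with it.
- lever_angle (a joint): Lever angle, rad. 0 = rest, leaning 0.4 towards the press's -x; grows as the crossbar goes to +x; stop at 0.9. Clicks are 0.14 apart (18 mm at the crossbar), the fourth at 0.56. A spring pulls back with 5 to 6.5 N at the crossbar; past a notch this swells by 3.5 N (more felt if squeezed hard), then falls to 3.5 N below just before the next: that fall is the click. Let go, it returns to 0.
- tray_grip (a point): Grasp point on the tray's upright wooden grip block (12 mm thick along the tray's x, 60 mm wide along y, 75 mm tall from the table), on its mid-plane, 55 mm above the tray's underside. Axes are the tray's: x towards its open nose, y across, z up. The steel tray floor (4 mm thick, 90 mm wide) runs from 6 to 121 mm ahead of this point; side walls 20 mm high, nose edge open. Tray 0.2 kg; the nuts slide off at about 12 to 20 degrees of tilt.
- nut1_mid (a point): Centre of walnut 1 of 4: brown, squat, 30 mm diameter, 26 mm tall, about 18 g, starting upright on the tray.
- nut2_mid (a point): Centre of walnut 2 of 4: brown, squat, 30 mm diameter, 26 mm tall, about 18 g, starting upright on the tray.
- nut3_mid (a point): Centre of walnut 3 of 4: brown, squat, 30 mm diameter, 26 mm tall, about 18 g, starting upright on the tray.
- nut4_mid (a point): Centre of walnut 4 of 4: brown, squat, 30 mm diameter, 26 mm tall, about 18 g, starting upright on the tray.
- cutter: Bystander: steel ring cutter, 84 mm diameter, 45 mm tall; origin at the centre of its underside.
- jar: Bystander: white jar, 76 mm diameter, 110 mm tall; origin at the centre of its underside.
- pin: Bystander: wooden rolling pin, 44 mm diameter, 300 mm long with its handles, along its x; origin under its middle.
Not all that is in view belongs to the job. Leave any yellow look-alike of the part that bears tray_grip alone. Leave any green look-alike of the part that bears nut3_mid alone.

How it is judged:
On the way, in this order (a step that is already met when the one before it is completed fails the run):
1. the tray is lifted clear of the table and tipped (angle between tray_grip's own z axis and vertical above 0.17 rad and height (world z) of tray_grip above 0.08 m).
2. all four walnuts lie in the trough, the lever still at rest (x of nut1_mid in the frame of trough between -0.07 and 0.068 m and y of nut1_mid in the frame of trough between -0.052 and 0.052 m and z of each of nut1_mid, nut2_mid, nut3_mid, nut4_mid in the frame of trough below 0.06 m and x of nut2_mid in the frame of trough between -0.07 and 0.068 m and y of nut2_mid in the frame of trough between -0.052 and 0.052 m and x of nut3_mid in the frame of trough between -0.07 and 0.068 m and y of nut3_mid in the frame of trough between -0.052 and 0.052 m and x of nut4_mid in the frame of trough between -0.07 and 0.068 m and y of nut4_mid in the frame of trough between -0.052 and 0.052 m and value of joint lever_angle below 0.07 rad), for 0.2 s.
3. the tray stands flat on the table again, the lever still at rest (height (world z) of tray_grip below 0.063 m and angle between tray_grip's own z axis and vertical below 0.1 rad and value of joint lever_angle below 0.07 rad), for 0.2 s.
4. the lever is held by its crossbar at the fourth click (value of joint lever_angle between 0.497 and 0.623 rad and contact force between any of the fingers, the arm and lever above 1 N), for 0.2 s.
At the end, for the whole second after the job is handed in: The robot holds the lever (contact of more than 1 N) with the lever still at the fourth click (0.497 to 0.623 rad), all four walnuts are in the trough below its rim, and the tray stands flat on the table (grip point within 8 mm of its resting height, tilt under 0.1 rad) (all of step 4 and x of nut1_mid in the frame of trough between -0.07 and 0.068 m and y of nut1_mid in the frame of trough between -0.052 and 0.052 m and z of each of nut1_mid, nut2_mid, nut3_mid, nut4_mid in the frame of trough below 0.06 m and x of nut2_mid in the frame of trough between -0.07 and 0.068 m and y of nut2_mid in the frame of trough between -0.052 and 0.052 m and x of nut3_mid in the frame of trough between -0.07 and 0.068 m and y of nut3_mid in the frame of trough between -0.052 and 0.052 m and x of nut4_mid in the frame of trough between -0.07 and 0.068 m and y of nut4_mid in the frame of trough between -0.052 and 0.052 m and height (world z) of tray_grip below 0.063 m and angle between tray_grip's own z axis and vertical below 0.1 rad and velocity of joint lever_angle between -0.05 and 0.05 rad/s); the arm keeps its last pose, push and grip.
It fails at once if the lever runs on over a fifth click (value of joint lever_angle above 0.665 rad).
It fails at once if the ring cutter is disturbed (moved more than 30 mm) (distance of cutter from where it was at the start of the episode above 0.03 m).
It fails at once if the jar is disturbed (moved more than 30 mm) (distance of jar from where it was at the start of the episode above 0.03 m).
It fails at once if the rolling pin is disturbed (moved more than 30 mm) (distance of pin from where it was at the start of the episode above 0.03 m).
It also fails if it takes over 72 s, if anything falls off the work surface, if the arm or the gripper's body presses on something with over 40 N, if the wrist force passes 120 N, or if a joint passes its speed limit or range.

## Working session

There is one attempt and no reset: what is moved stays moved. The work goes in short steps, Python scripts to look and compute and a tool call to move; the robot and the scene stay as the last step left them, time stands still between calls to the robot, and variables do not carry over. Pictures are saved under pics/ and viewed, about 8 in all and at most 12, crops included, and the job is handed in when it is done.

Besides the shell and the picture viewer there is one more tool, called in YAML: its name, and indented under it one key for each argument. move_arm: Moves the arm, as the interface text tells. Scaled input: -1 to 1 covers 0.025 m each way for a shift and 90 degrees each way for a turn. Its arguments: {"type":"object","properties":{"steps":{"type":"array","items":{"type":"object","properties":{"x":{"type":"number"},"y":{"type":"number"},"z":{"type":"number"},"wx":{"type":"number"},"wy":{"type":"number"},"wz":{"type":"number"},"fingers":{"type":"number"}}}},"newtons":{"type":"number"}},"required":["steps"]}

```bash
mkdir -p pics
cat > h.py <<'E'
import numpy as np, cv2
from bench import readout, eyes, env
from scipy.spatial.transform import Rotation as R
def snap(n,f=None):
    s=eyes.snapshot(n)
    if f: cv2.imwrite('pics/'+f,s['color'][:,:,::-1])
    return s
def rot(s):
    r=np.array(s['rotation'],float)
    return r if r.shape==(3,3) else R.from_quat(r).as_matrix()
def ray(s,u,v):
    d=np.array([(u-s['cx'])/s['fx'],(v-s['cy'])/s['fy']]);p=d.copy()
    for _ in range(20): p=d/(1+s['k1']*(p@p))
    return np.array(s['position']),rot(s)@np.array([p[0],p[1],1])
def onz(s,u,v,z):
    o,d=ray(s,u,v); return o+d*(z-o[2])/d[2]
def proj(s,P):
    c=rot(s).T@(np.array(P)-s['position']);p=c[:2]/c[2];p=p*(1+s['k1']*(p@p))
    return p[0]*s['fx']+s['cx'],p[1]*s['fy']+s['cy']
E
python3 - <<'E'
from h import *
import pickle
for n in('top','side'):
    s=snap(n,n+'0.png'); pickle.dump(s,open(n+'0.pkl','wb')); print(n,{k:v for k,v in s.items() if k!='color'})
print(readout.state())
E
```

```text
top {'fx': 400.8440559064922, 'fy': 400.8440559064922, 'cx': 281.861557632352, 'cy': 214.58770800929778, 'k1': 0.03235269696452912, 'position': array([ 0.46156619, -0.01518581,  1.28618973]), 'rotation': array([ 0.7157179 , -0.69734033,  0.02188692, -0.03138973])}
side {'fx': 445.7557306505234, 'fy': 445.7557306505234, 'cx': 283.23095718945876, 'cy': 204.7900478504713, 'k1': 0.031972290080224, 'position': array([ 0.15944835, -0.81247791,  0.69176371]), 'rotation': array([ 0.86035267, -0.17967481,  0.11104325, -0.4638746 ])}
{'clock': 0.1, 'joints': array([ 1.14991474e+00,  2.45753355e-01,  1.55888609e+00,  7.09829829e-06,
        1.33871992e+00, -1.74091624e-01]), 'joint_velocities': array([ 1.08814937e-03, -1.91189333e-03, -2.92387754e-03,  4.18263931e-04,
       -1.20771516e-03,  9.07158946e-05]), 'joint_efforts': array([ 1.09820948e-05, -4.30673039e+01, -3.27130294e+01, -1.59804763e-04,
        2.74902653e-03,  6.69282528e-06]), 'ee_pos': array([0.15857683, 0.62986111, 0.24128791]), 'eef_rot': array([ 1.23082844e-01,  9.92396006e-01, -8.43546016e-04, -2.62230048e-04]), 'ft_force': array([-0.58436829,  0.17143327,  0.94708348]), 'wrist_torque': array([0.02860813, 0.00828429, 0.0692464 ]), 'grip_width': 0.08521330422315182}
```

View pics/top0.png

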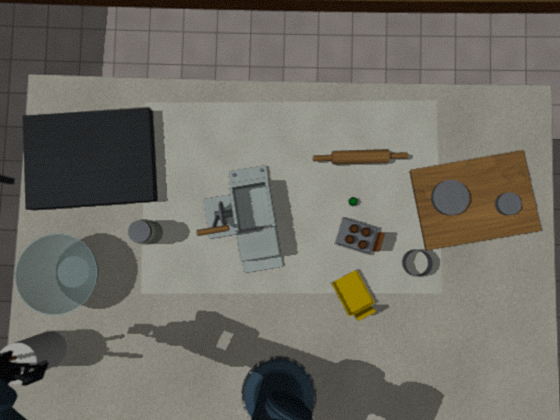

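View pics/side0.png

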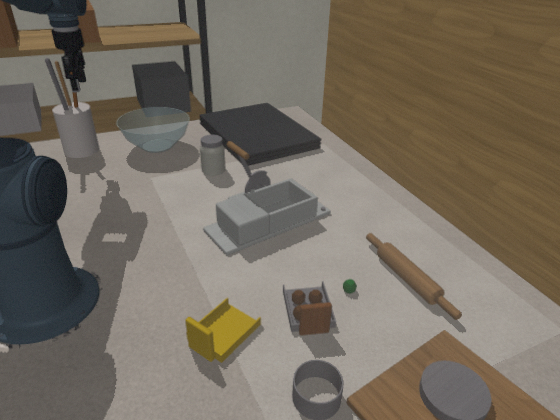

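The red-brown tray (top 360,236, grip 378,242, four brown nuts) fits the description. The yellow tray (353,293) and the green ball (353,201) are decoys. The press is at (255,215), with its crossbar at (212,231) to the left (+y). The jar is at (145,231), the cutter at (418,263) and the pin at (362,156). Next, one enlarged crop to confirm.

Run:
```python
from h import *
import pickle
t=pickle.load(open('top0.pkl','rb'));s=pickle.load(open('side0.pkl','rb'))
a=cv2.resize(t['color'][155:280,190:390],None,fx=4,fy=4,interpolation=2)[:, :, ::-1]
cv2.imwrite('pics/c1.png',a)
b=cv2.resize(s['color'][130:350,200:370],None,fx=2.7,fy=2.7,interpolation=2)[:, :, ::-1]
cv2.imwrite('pics/c2.png',b)
for n,c in(('top',t),('side',s)):
    h=cv2.cvtColor(c['color'],cv2.COLOR_RGB2HSV)
    m=((h[:,:,0]<18)&(h[:,:,1]>110)&(h[:,:,2]>40)).astype('uint8')
    N,l,st,ce=cv2.connectedComponentsWithStats(m)
    for i in range(1,N):
        if 8<st[i,4]<3000:
            cn=cv2.findContours((l==i).astype('uint8'),0,2)[0][0]
            r=cv2.minAreaRect(cn); print(n,st[i],ce[i].round(1),np.mean(h[l==i],0).round(), cv2.boxPoints(r).round(1).tolist())
```

```text
top [408   0  11   3  15] [412.6   0.8] [ 15. 167.  56.] [[407.8999938964844, 0.10000000149011612], [417.8999938964844, -1.0], [418.1000061035156, 1.0], [408.1000061035156, 2.0999999046325684]]
top [517   0   7   2   9] [519.7   0.8] [ 16. 155.  58.] [[517.0, 0.0], [523.0, 0.0], [523.0, 1.0], [517.0, 1.0]]
top [314 150  94  14 701] [360.2 156.5] [ 16. 149.  98.] [[313.79998779296875, 151.60000610351562], [406.8999938964844, 149.0], [407.20001220703125, 161.3000030517578], [314.1000061035156, 163.89999389648438]]
top [350 225   8   8  45] [353.3 228.8] [ 13. 179.  57.] [[348.8999938964844, 226.6999969482422], [355.5, 224.5], [357.6000061035156, 230.8000030517578], [351.0, 233.0]]
top [197 226  32   9 133] [212.  229.9] [ 16. 148.  98.] [[196.5, 229.8000030517578], [227.39999389648438, 224.60000610351562], [228.3000030517578, 229.60000610351562], [197.3000030517578, 234.8000030517578]]
top [362 228   8   8  44] [365.2 231.6] [ 14. 177.  57.] [[360.6000061035156, 230.1999969482422], [367.0, 227.0], [370.0, 233.0], [363.6000061035156, 236.1999969482422]]
top [373 233  11  18 122] [378.2 
[... 22167 characters left out ...]
875, 381.6000061035156], [402.0, 388.0], [397.20001220703125, 390.3999938964844]]
side [499 383   6   6  10] [502.3 385.6] [ 15. 112. 126.] [[499.0, 386.0], [503.0, 383.0], [505.79998779296875, 386.70001220703125], [501.79998779296875, 389.70001220703125]]
side [493 383  64  37 863] [520.3 407.4] [ 15. 113. 123.] [[493.0, 383.0], [556.0, 383.0], [556.0, 419.0], [493.0, 419.0]]
side [364 387  72  33 786] [400.  408.7] [ 15. 113. 126.] [[364.0, 419.0], [364.0, 387.0], [435.0, 387.0], [435.0, 419.0]]
side [362 408   4   8  13] [363.7 411.5] [ 16. 114. 125.] [[361.29998779296875, 408.8999938964844], [364.0, 408.0], [366.1000061035156, 414.29998779296875], [363.3999938964844, 415.20001220703125]]
```

View pics/c1.png

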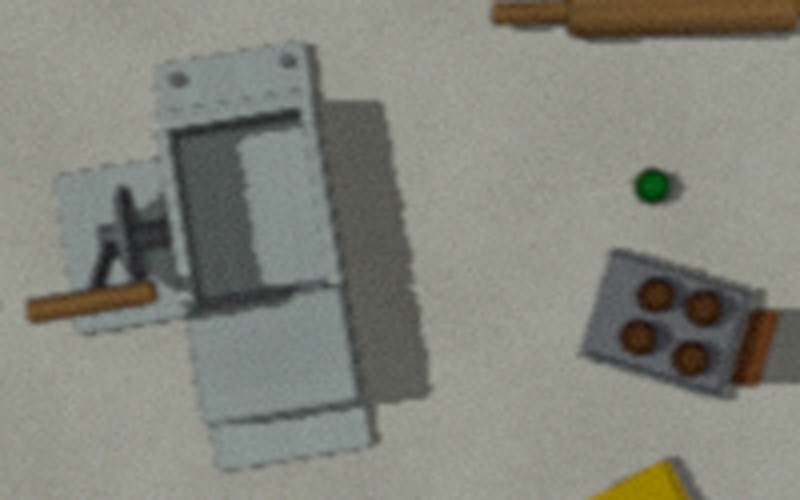

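View pics/c2.png

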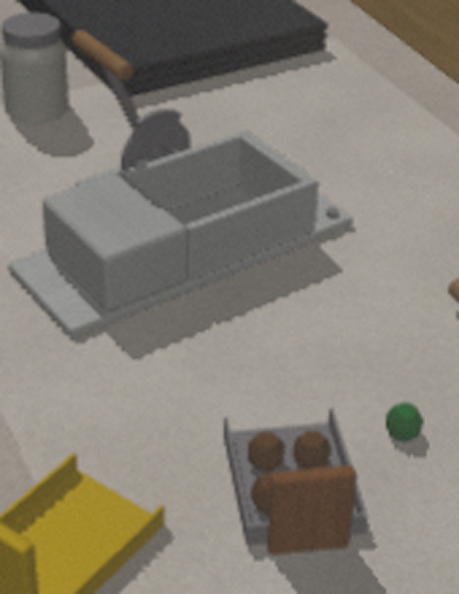

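Confirmed: the red-brown grip and its four brown nuts are the target, the yellow tray and green nut are decoys. In the c1 crop the trough's inner rim is at (172,130), (300,110), (335,285) and (195,305). The tray nose is at (617,250)-(582,353), pointing left towards the press.

Run:
```python
from h import *
import pickle
t=pickle.load(open('top0.pkl','rb'));s=pickle.load(open('side0.pkl','rb'))
T=lambda x,y,z: onz(t,190+x/4-.4,155+y/4-.4,z)
S=lambda x,y,z: onz(s,200+x/2.7-.3,130+y/2.7-.3,z)
def show(n,p): print(n,np.round(p,4).tolist())
for n,l,z in(('plate +x corners',[(157,62),(313,42)],.012),('plate -x corners',[(218,470),(375,443)],.012),('trough rim in',[(172,130),(300,110),(335,285),(195,305)],.072),('housing',[(188,312),(342,287),(358,400),(207,424)],.074),('tray nose',[(617,250),(582,353)],.022),('tray rear',[(763,292),(730,396)],.022),('grip top',[(756,312),(776,312),(757,384),(735,384)],.075),('bar',[(28,310),(155,291),(92,301)],.178)):
    for p in l: show(n,T(*p,z)[:2])
for n,l,z in(('S grip top',[(270,474),(353,468)],.075),('S housing',[(45,200),(105,248),(187,228),(120,172)],.074),('S rim out',[(245,133),(317,183)],.072),('S bar',[(80,37),(125,70),(103,53)],.178),('S jar',[(37,115)],.0),):
    for p in l: show(n,S(*p,z)[:2])
def tri(a,b):
    (o1,d1),(o2,d2)=a,b; d1/=np.linalg.norm(d1); d2/=np.linalg.norm(d2)
    k=np.linalg.lstsq(np.c_[d1,-d2],o2-o1,rcond=None)[0]; return (o1+k[0]*d1+o2+k[1]*d2)/2, np.linalg.norm(o1+k[0]*d1-o2-k[1]*d2)
print('bar tri',tri(ray(t,190+92/4-.4,155+301/4-.4),ray(s,200+103/2.7-.3,130+53/2.7-.3)))
print('nuts',[onz(t,u,v,.017)[:2].round(3).tolist() for u,v in((353.3,228.8),(365.2,231.6),(349,239),(362.1,244.4))])
```

```text
plate +x corners [0.6967, 0.1775]
plate +x corners [0.716, 0.0525]
plate -x corners [0.3726, 0.1175]
plate -x corners [0.3971, -0.0057]
trough rim in [0.6334, 0.1551]
trough rim in [0.6513, 0.0578]
trough rim in [0.5181, 0.0273]
trough rim in [0.5002, 0.1329]
housing [0.4947, 0.1378]
housing [0.5167, 0.0218]
housing [0.4319, 0.0074]
housing [0.411, 0.1205]
tray nose [0.5538, -0.1925]
tray nose [0.4721, -0.1663]
tray rear [0.5237, -0.3071]
tray rear [0.4418, -0.2821]
grip top [0.506, -0.2898]
grip top [0.5064, -0.3047]
grip top [0.4521, -0.2909]
grip top [0.4516, -0.2746]
bar [0.4904, 0.2354]
bar [0.5058, 0.148]
bar [0.4978, 0.1914]
S grip top [0.4499, -0.2826]
S grip top [0.5063, -0.3002]
S housing [0.41, 0.1155]
S housing [0.4357, 0.0205]
S housing [0.5151, 0.0219]
S housing [0.4922, 0.1362]
S rim out [0.6398, 0.1632]
S rim out [0.6633, 0.0483]
S bar [0.4873, 0.2297]
S bar [0.5035, 0.1462]
S bar [0.4964, 0.1878]
S jar [0.486, 0.4066]
bar tri (array([0.4978226 , 0.19177052, 0.17593772]), np.float64(9.070574475185103e-05))
nuts [[0.518, -0.223], [0.51, -0.261], [0.485, -0.21], [0.47, -0.252]]
```

Measurements agree with the given sizes: grip about (0.480,-0.294) heading 75°, trough centre about (0.578,0.093) with yaw 10.3°, crossbar (0.498,0.1915,0.175). The tool's y heading (75.9°) already matches the tray, so I only need to translate.

move_arm:
  steps:
    - {"x": -0.74,"y": -1,"fingers": 0}
    - {"x": -0.74,"y": -1}
    - {"x": -0.74,"y": -1}
    - {"x": -0.74,"y": -1}
    - {"x": -0.74,"y": -1}
    - {"x": -0.74,"y": -1}
    - {"x": -0.74,"y": -1}
    - {"x": -0.74,"y": -1}
    - {"x": -0.74,"y": -1}
    - {"x": -0.74,"y": -1}
    - {"x": -0.74,"y": -1}
    - {"x": -0.74,"y": -1}
  newtons: 60

```text
$.steps[0]: bad value
```

move_arm:
  steps:
    - {"x": -0.74,"y": -1,"z": 0,"wx": 0,"wy": 0,"wz": 0,"fingers": 0}
    - {"x": -0.74,"y": -1,"z": 0,"wx": 0,"wy": 0,"wz": 0,"fingers": 0}
    - {"x": -0.74,"y": -1,"z": 0,"wx": 0,"wy": 0,"wz": 0,"fingers": 0}
    - {"x": -0.74,"y": -1,"z": 0,"wx": 0,"wy": 0,"wz": 0,"fingers": 0}
    - {"x": -0.74,"y": -1,"z": 0,"wx": 0,"wy": 0,"wz": 0,"fingers": 0}
    - {"x": -0.74,"y": -1,"z": 0,"wx": 0,"wy": 0,"wz": 0,"fingers": 0}
    - {"x": -0.74,"y": -1,"z": 0,"wx": 0,"wy": 0,"wz": 0,"fingers": 0}
    - {"x": -0.74,"y": -1,"z": 0,"wx": 0,"wy": 0,"wz": 0,"fingers": 0}
    - {"x": -0.74,"y": -1,"z": 0,"wx": 0,"wy": 0,"wz": 0,"fingers": 0}
    - {"x": -0.74,"y": -1,"z": 0,"wx": 0,"wy": 0,"wz": 0,"fingers": 0}
    - {"x": -0.74,"y": -1,"z": 0,"wx": 0,"wy": 0,"wz": 0,"fingers": 0}
    - {"x": -0.74,"y": -1,"z": 0,"wx": 0,"wy": 0,"wz": 0,"fingers": 0}
  newtons: 60

```text
clock: 1.3
ee_pos: [0.3016, 0.272, 0.2359]
eef_rot: [0.119, 0.993, -0.005, -0.003]
ft_force: [0.5, -0.2, -0.3]
grip_width: 0.0853
```

move_arm:
  steps:
    - {"x": -0.8,"y": -1,"z": -0.02,"wx": 0,"wy": 0,"wz": 0,"fingers": 0}
    - {"x": -0.8,"y": -1,"z": -0.02,"wx": 0,"wy": 0,"wz": 0,"fingers": 0}
    - {"x": -0.8,"y": -1,"z": -0.02,"wx": 0,"wy": 0,"wz": 0,"fingers": 0}
    - {"x": -0.8,"y": -1,"z": -0.02,"wx": 0,"wy": 0,"wz": 0,"fingers": 0}
    - {"x": -0.8,"y": -1,"z": -0.02,"wx": 0,"wy": 0,"wz": 0,"fingers": 0}
    - {"x": -0.8,"y": -1,"z": -0.02,"wx": 0,"wy": 0,"wz": 0,"fingers": 0}
    - {"x": -0.8,"y": -1,"z": -0.02,"wx": 0,"wy": 0,"wz": 0,"fingers": 0}
    - {"x": -0.8,"y": -1,"z": -0.02,"wx": 0,"wy": 0,"wz": 0,"fingers": 0}
    - {"x": -0.8,"y": -1,"z": -0.02,"wx": 0,"wy": 0,"wz": 0,"fingers": 0}
    - {"x": -0.8,"y": -1,"z": -0.02,"wx": 0,"wy": 0,"wz": 0,"fingers": 0}
    - {"x": -0.8,"y": -1,"z": -0.02,"wx": 0,"wy": 0,"wz": 0,"fingers": 0}
    - {"x": -0.8,"y": -1,"z": -0.02,"wx": 0,"wy": 0,"wz": 0,"fingers": 0}

```text
clock: 2.5
ee_pos: [0.4646, -0.0919, 0.2402]
eef_rot: [0.12, 0.993, -0.004, -0.004]
ft_force: [0.5, 0.1, 0.8]
grip_width: 0.0855
```

```bash
cat >> h.py <<'E'
def go(P,q=None):
    "shift (units of .025) in tool axes to world P, turn (units of 90deg) to quat q"
    s=readout.state(); r=R.from_quat(s['eef_rot'])
    print('t',round(s['clock'],2),'pos',s['ee_pos'].round(4),'xyz',(r.inv().apply(np.array(P)-s['ee_pos'])/.025).round(2),end=' ')
    if q is not None: print('w',((r.inv()*q).as_rotvec()/(np.pi/2)).round(3),end=' ')
    print('F',s['ft_force'].round(1),'w',round(s['grip_width'],4),'q',s['joints'].round(2))
def down(h,tilt=0):
    "tool y heading h deg, tilted nose (tool y) down by tilt deg"
    h=np.radians(h); y=np.array([np.cos(h),np.sin(h),0]); z=np.array([0,0,-1.]); x=np.cross(y,z)
    return R.from_rotvec(-np.radians(tilt)*x)*R.from_matrix(np.c_[x,y,z]) if np.dot(np.cross(-x,y),z)>0 else R.from_rotvec(np.radians(tilt)*x)*R.from_matrix(np.c_[x,y,z])
E
python3 -c "
from h import *
print(down(75.3,20).as_matrix())
go([.480,-.294,.1],down(75.3))"
```

```text
[[-9.67267753e-01  2.38454468e-01 -8.67903286e-02]
 [ 2.53757945e-01  9.08934370e-01 -3.30825055e-01]
 [-6.93889390e-18 -3.42020143e-01 -9.39692621e-01]]
t 2.5 pos [ 0.4646 -0.0919  0.2402] xyz [-2.56 -7.65  5.66] w [-0.006 -0.005  0.01 ] F [0.5 0.1 0.8] w 0.0855 q [-0.43 -0.18  1.99 -0.01  1.33 -1.76]
```

move_arm:
  steps:
    - {"x": -0.32,"y": -0.95,"z": 0,"wx": 0,"wy": 0,"wz": 0.01,"fingers": 0}
    - {"x": -0.32,"y": -0.95,"z": 0,"wx": 0,"wy": 0,"wz": 0,"fingers": 0}
    - {"x": -0.32,"y": -0.95,"z": 0,"wx": 0,"wy": 0,"wz": 0,"fingers": 0}
    - {"x": -0.32,"y": -0.95,"z": 0,"wx": 0,"wy": 0,"wz": 0,"fingers": 0}
    - {"x": -0.32,"y": -0.95,"z": 0,"wx": 0,"wy": 0,"wz": 0,"fingers": 0}
    - {"x": -0.32,"y": -0.95,"z": 0,"wx": 0,"wy": 0,"wz": 0,"fingers": 0}
    - {"x": -0.32,"y": -0.95,"z": 0,"wx": 0,"wy": 0,"wz": 0,"fingers": 0}
    - {"x": -0.32,"y": -0.95,"z": 0,"wx": 0,"wy": 0,"wz": 0,"fingers": 0}
    - {"x": 0,"y": 0,"z": 0.9,"wx": 0,"wy": 0,"wz": 0,"fingers": 0}
    - {"x": 0,"y": 0,"z": 0.9,"wx": 0,"wy": 0,"wz": 0,"fingers": 0}
    - {"x": 0,"y": 0,"z": 0.9,"wx": 0,"wy": 0,"wz": 0,"fingers": 0}
    - {"x": 0,"y": 0,"z": 0.9,"wx": 0,"wy": 0,"wz": 0,"fingers": 0}

```text
clock: 3.7
ee_pos: [0.4771, -0.306, 0.1472]
eef_rot: [0.131, 0.991, -0.005, -0.004]
ft_force: [0.3, 0.2, 0.0]
grip_width: 0.0853
```

```bash
python3 -c "
from h import *
go([.480,-.294,.1],down(75.3))"
```

```text
t 3.7 pos [ 0.4771 -0.306   0.1472] xyz [-0.    0.51  1.88] w [-0.007 -0.005 -0.004] F [0.3 0.2 0. ] w 0.0853 q [-0.76  0.16  1.84 -0.01  1.14 -2.07]
```

move_arm:
  steps:
    - {"x": 0,"y": 0.5,"z": 0.4,"wx": -0.007,"wy": -0.005,"wz": -0.004,"fingers": 0}
    - {"x": 0,"y": 0,"z": 0.7,"wx": 0,"wy": 0,"wz": 0,"fingers": 0}
    - {"x": 0,"y": 0,"z": 0.7,"wx": 0,"wy": 0,"wz": 0,"fingers": 0}
    - {"x": 0,"y": 0,"z": 0.7,"wx": 0,"wy": 0,"wz": 0,"fingers": 0}
    - {"x": 0,"y": 0,"z": 0.7,"wx": 0,"wy": 0,"wz": 0,"fingers": 0}
    - {"x": 0,"y": 0,"z": 0.4,"wx": 0,"wy": 0,"wz": 0,"fingers": 0}
    - {"x": 0,"y": 0,"z": 0,"wx": 0,"wy": 0,"wz": 0,"fingers": 0}

```text
clock: 4.4
ee_pos: [0.4795, -0.2869, 0.0508]
eef_rot: [0.127, 0.992, 0.004, -0.001]
ft_force: [-0.3, -0.7, 0.3]
grip_width: 0.0853
```

```bash
python3 -c "
from h import *
go([.480,-.294,.05],down(75.3))
s=snap('side'); cv2.imwrite('pics/c3.png',cv2.resize(s['color'][200:360,200:420],None,fx=3,fy=3,interpolation=2)[:,:,::-1])"
```

```text
t 4.4 pos [ 0.4795 -0.2869  0.0508] xyz [-0.09 -0.27  0.03] w [ 0.005 -0.002  0.002] F [-0.3 -0.7  0.3] w 0.0853 q [-0.74  0.29  1.89  0.01  0.96 -2.06]
```

View pics/c3.png

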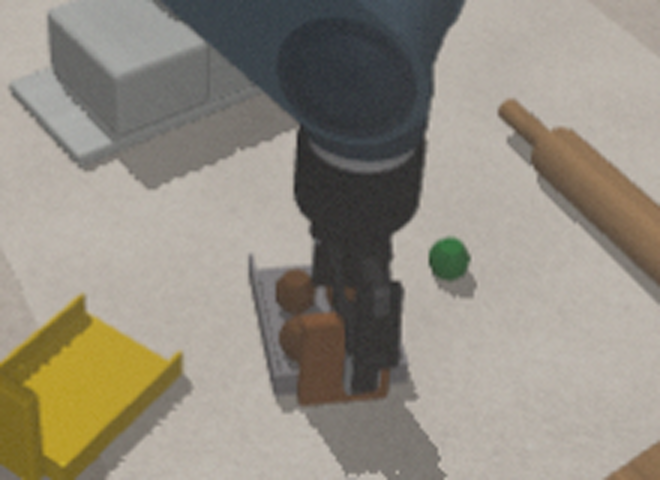

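The rear finger is seen at crop (365,390) in front of the grip (298-388, 320-400). It may be off-centre, so I'll check by projection.

```bash
python3 -c "
from h import *
s=snap('side'); st=readout.state(); r=R.from_quat(st['eef_rot']); p=st['ee_pos']
c=lambda P:(np.round((np.array(proj(s,P))-[200,200])*3,0))
for d in ([0,-.05,-.002],[.011,-.05,-.002],[-.011,-.05,-.002],[0,-.043,-.002]): print('finger tip',c(p+r.apply(d)))
X=np.array([.254,.967,0]);Y=np.array([-.967,.254,0]);g=np.array([.480,-.294,0])
for a in(.03,-.03):
  for z in(0,.075): print('block back',a,z,c(g-.006*X+a*Y+[0,0,z]))
print('back top corner L',onz(s,200+298/3,200+322/3,.075),'bottom L',onz(s,200+300/3,200+402/3,.0),'bottom R',onz(s,200+388/3,200+397/3,0))
"
```

```text
finger tip [363. 392.]
finger tip [345. 394.]
finger tip [380. 390.]
finger tip [360. 383.]
block back 0.03 0 [300. 408.]
block back 0.03 0.075 [305. 326.]
block back -0.03 0 [389. 398.]
block back -0.03 0.075 [399. 316.]
back top corner L [ 0.44688432 -0.28709503  0.075     ] bottom L [ 0.4518175  -0.28744519  0.        ] bottom R [ 5.07182419e-01 -3.06473982e-01 -1.11022302e-16]
```

Projection agrees: the finger is centred on the block to within 3 mm. Closing.

move_arm:
  steps:
    - {"x": 0,"y": -0.12,"z": 0,"wx": 0.005,"wy": -0.002,"wz": 0,"fingers": 255}
    - {"x": 0,"y": 0,"z": 0,"wx": 0,"wy": 0,"wz": 0,"fingers": 255}
    - {"x": 0,"y": 0,"z": 0,"wx": 0,"wy": 0,"wz": 0,"fingers": 255}
    - {"x": 0,"y": 0,"z": 0,"wx": 0,"wy": 0,"wz": 0,"fingers": 255}
    - {"x": 0,"y": 0,"z": 0,"wx": 0,"wy": 0,"wz": 0,"fingers": 255}
    - {"x": 0,"y": 0,"z": 0,"wx": 0,"wy": 0,"wz": 0,"fingers": 255}
    - {"x": 0,"y": 0,"z": 0,"wx": 0,"wy": 0,"wz": 0,"fingers": 255}
    - {"x": 0,"y": 0,"z": 0,"wx": 0,"wy": 0,"wz": 0,"fingers": 255}
  newtons: 60

```text
clock: 5.3
ee_pos: [0.4816, -0.2929, 0.0564]
eef_rot: [0.127, 0.992, -0.003, 0.004]
ft_force: [-0.2, -0.8, 0.3]
grip_width: 0.0111
```

```bash
python3 -c "
from h import *
go([.480,-.29,.15],down(75.3))"
```

```text
t 5.3 pos [ 0.4816 -0.2929  0.0564] xyz [ 0.06  0.08 -3.74] w [-0.003  0.005  0.001] F [-0.2 -0.8  0.3] w 0.0111 q [-0.75  0.29  1.89 -0.    0.96 -2.06]
```

move_arm:
  steps:
    - {"x": 0,"y": 0,"z": -0.2,"wx": 0,"wy": 0,"wz": 0,"fingers": 255}
    - {"x": 0,"y": 0,"z": -0.4,"wx": 0,"wy": 0,"wz": 0,"fingers": 255}
    - {"x": 0,"y": 0,"z": -0.6,"wx": 0,"wy": 0,"wz": 0,"fingers": 255}
    - {"x": 0,"y": 0,"z": -0.7,"wx": 0,"wy": 0,"wz": 0,"fingers": 255}
    - {"x": 0,"y": 0,"z": -0.7,"wx": 0,"wy": 0,"wz": 0,"fingers": 255}
    - {"x": 0,"y": 0,"z": -0.7,"wx": 0,"wy": 0,"wz": 0,"fingers": 255}
    - {"x": 0,"y": 0,"z": -0.7,"wx": 0,"wy": 0,"wz": 0,"fingers": 255}
    - {"x": 0,"y": 0,"z": -0.7,"wx": 0,"wy": 0,"wz": 0,"fingers": 255}
    - {"x": 0,"y": 0,"z": -0.5,"wx": 0,"wy": 0,"wz": 0,"fingers": 255}
    - {"x": 0,"y": 0,"z": -0.2,"wx": 0,"wy": 0,"wz": 0,"fingers": 255}

```text
clock: 6.3
ee_pos: [0.4795, -0.2908, 0.2026]
eef_rot: [0.126, 0.992, -0.004, 0.004]
ft_force: [-0.4, -0.3, -2.2]
grip_width: 0.0111
```

```bash
python3 -c "
from h import *
go([.605,-.056,.19],down(100.3))"
```

```text
t 6.3 pos [ 0.4795 -0.2908  0.2026] xyz [-2.5  10.35  0.46] w [-0.005  0.004 -0.276] F [-0.4 -0.3 -2.2] w 0.0111 q [-0.75  0.07  1.83 -0.    1.23 -2.06]
```

move_arm:
  steps:
    - {"x": -0.1,"y": 0.3,"z": 0,"wx": 0,"wy": 0,"wz": -0.01,"fingers": 255}
    - {"x": -0.2,"y": 0.5,"z": 0,"wx": 0,"wy": 0,"wz": -0.02,"fingers": 255}
    - {"x": -0.3,"y": 0.7,"z": 0,"wx": 0,"wy": 0,"wz": -0.025,"fingers": 255}
    - {"x": -0.3,"y": 0.7,"z": 0,"wx": 0,"wy": 0,"wz": -0.025,"fingers": 255}
    - {"x": -0.3,"y": 0.7,"z": 0,"wx": 0,"wy": 0,"wz": -0.025,"fingers": 255}
    - {"x": -0.35,"y": 0.7,"z": 0,"wx": 0,"wy": 0,"wz": -0.025,"fingers": 255}
    - {"x": -0.35,"y": 0.7,"z": 0,"wx": 0,"wy": 0,"wz": -0.025,"fingers": 255}
    - {"x": -0.35,"y": 0.7,"z": 0,"wx": 0,"wy": 0,"wz": -0.025,"fingers": 255}
    - {"x": -0.35,"y": 0.65,"z": 0,"wx": 0,"wy": 0,"wz": -0.025,"fingers": 255}
    - {"x": -0.35,"y": 0.55,"z": 0,"wx": 0,"wy": 0,"wz": -0.025,"fingers": 255}
    - {"x": -0.3,"y": 0.45,"z": 0,"wx": 0,"wy": 0,"wz": -0.02,"fingers": 255}
    - {"x": -0.25,"y": 0.35,"z": 0,"wx": 0,"wy": 0,"wz": -0.015,"fingers": 255}

```text
clock: 7.5
ee_pos: [0.5778, -0.1013, 0.19]
eef_rot: [-0.099, 0.995, 0.002, -0.005]
ft_force: [-0.1, -0.1, -3.9]
grip_width: 0.0111
```

```bash
python3 -c "
from h import *
go([.605,-.056,.19],down(100.3))"
```

```text
t 7.5 pos [ 0.5778 -0.1013  0.19  ] xyz [-1.42  1.56 -0.01] w [ 0.004 -0.007  0.012] F [-0.1 -0.1 -3.9] w 0.0111 q [-0.37  0.16  1.76 -0.    1.24 -2.14]
```

move_arm:
  steps:
    - {"x": -0.25,"y": 0.3,"z": 0,"wx": 0,"wy": 0,"wz": 0,"fingers": 255}
    - {"x": -0.25,"y": 0.3,"z": 0,"wx": 0,"wy": 0,"wz": 0,"fingers": 255}
    - {"x": -0.25,"y": 0.3,"z": 0,"wx": 0,"wy": 0,"wz": 0,"fingers": 255}
    - {"x": -0.25,"y": 0.25,"z": 0,"wx": 0,"wy": 0,"wz": 0,"fingers": 255}
    - {"x": -0.2,"y": 0.2,"z": 0,"wx": 0,"wy": 0,"wz": 0,"fingers": 255}
    - {"x": -0.1,"y": 0.1,"z": 0,"wx": 0,"wy": 0,"wz": 0,"fingers": 255}
    - {"x": 0,"y": 0,"z": 0,"wx": 0,"wy": 0,"wz": 0,"fingers": 255}

```text
clock: 8.2
ee_pos: [0.6047, -0.0549, 0.1889]
eef_rot: [-0.099, 0.995, 0.003, -0.006]
ft_force: [-0.3, -0.4, -1.9]
grip_width: 0.0109
```

```bash
python3 -c "
from h import *
go([.605,-.056,.19],down(100.3))
for a in(10,20,30,35):
    T=np.array([.578,.093,0]);yp=np.array([-.179,.984,0]); A=np.radians(a)
    f=.121*np.cos(A)-.056*np.sin(A);u=.121*np.sin(A)+.056*np.cos(A)
    print(a);go(T+yp*(-.03-f)+[0,0,.085+u],down(100.3,a))
t=snap('top');s=snap('side')
a=cv2.resize(t['color'][155:280,190:390],None,fx=2.2,fy=2.2,interpolation=2);b=cv2.resize(s['color'][120:345,200:400],None,fx=1.7,fy=1.7)
H=400;o=np.zeros((H,790,3),'uint8');o[:a.shape[0],:440]=a;o[:b.shape[0],445:445+b.shape[1]]=b
cv2.imwrite('pics/c4.png',o[:,:,::-1])"
```

```text
t 8.2 pos [ 0.6047 -0.0549  0.1889] xyz [-0.   -0.05 -0.04] w [ 0.004 -0.007  0.012] F [-0.3 -0.4 -1.9] w 0.0109 q [-0.28  0.21  1.71  0.    1.24 -2.05]
10
t 8.2 pos [ 0.6047 -0.0549  0.1889] xyz [-0.03  0.42  1.11] w [ 0.115 -0.006  0.013] F [-0.3 -0.4 -1.9] w 0.0109 q [-0.28  0.21  1.71  0.    1.24 -2.05]
20
t 8.2 pos [ 0.6047 -0.0549  0.1889] xyz [-0.03  1.03  0.4 ] w [ 0.226 -0.005  0.014] F [-0.3 -0.4 -1.9] w 0.0109 q [-0.28  0.21  1.71  0.    1.24 -2.05]
30
t 8.2 pos [ 0.6047 -0.0549  0.1889] xyz [-0.04  1.74 -0.19] w [ 0.337 -0.004  0.014] F [-0.3 -0.4 -1.9] w 0.0109 q [-0.28  0.21  1.71  0.    1.24 -2.05]
35
t 8.2 pos [ 0.6047 -0.0549  0.1889] xyz [-0.05  2.13 -0.44] w [ 0.393 -0.003  0.014] F [-0.3 -0.4 -1.9] w 0.0109 q [-0.28  0.21  1.71  0.    1.24 -2.05]
```

View pics/c4.png

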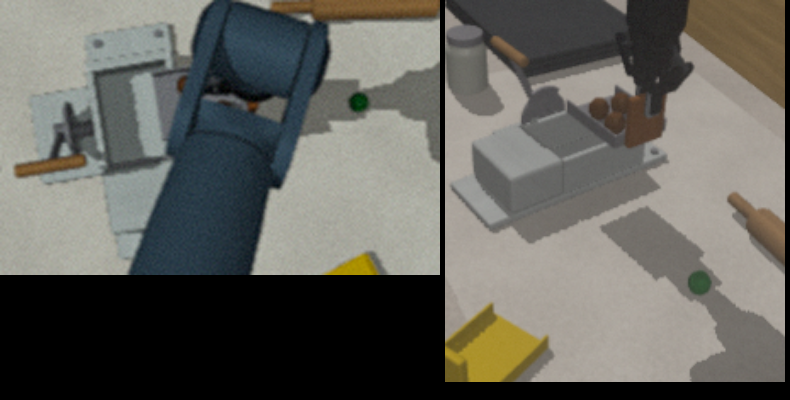

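The side crop shows all four nuts on the lifted tray (615,112). The top crop shows the nose at (155,105) over the trough, a few mm too far towards +x. I'll correct that and start tilting.

move_arm:
  steps:
    - {"x": 0.1,"y": 0.1,"z": 0.25,"wx": 0.02,"wy": 0,"wz": 0.005,"fingers": 255}
    - {"x": 0.1,"y": 0.1,"z": 0.25,"wx": 0.028,"wy": 0,"wz": 0.005,"fingers": 255}
    - {"x": 0.06,"y": 0.1,"z": 0.25,"wx": 0.028,"wy": 0,"wz": 0,"fingers": 255}
    - {"x": 0,"y": 0.1,"z": 0.25,"wx": 0.028,"wy": 0,"wz": 0,"fingers": 255}
    - {"x": 0,"y": 0.08,"z": -0.1,"wx": 0.022,"wy": 0,"wz": 0,"fingers": 255}
    - {"x": 0,"y": 0.08,"z": -0.16,"wx": 0.022,"wy": 0,"wz": 0,"fingers": 255}

```text
clock: 8.9
ee_pos: [0.5941, -0.0465, 0.1685]
eef_rot: [-0.088, 0.989, -0.117, 0.005]
ft_force: [-0.2, 0.6, -2.0]
grip_width: 0.0112
```

```bash
cat >> h.py <<'E'
def pour(a,ny=-.03,nz=.085,xo=-.006):
    T=np.array([.578,.093,0])+xo*np.array([.984,.179,0]);yp=np.array([-.179,.984,0]); A=np.radians(a)
    f=.121*np.cos(A)-.056*np.sin(A);u=.121*np.sin(A)+.056*np.cos(A)
    z=R.from_quat(readout.state()['eef_rot']).as_matrix()[:,2]; print('tilt',np.degrees(np.arccos(-z[2])).round(1))
    go(T+yp*(ny-f)+[0,0,nz+u],down(100.3,a))
E
python3 -c "
from h import *
pour(16);pour(30)"
```

```text
tilt 13.5
t 8.9 pos [ 0.5941 -0.0465  0.1685] xyz [-0.12  0.33 -0.23] w [ 0.028 -0.008 -0.001] F [-0.2  0.6 -2. ] w 0.0112 q [-0.18  0.18  1.78 -0.25  1.11 -1.82]
tilt 13.5
t 8.9 pos [ 0.5941 -0.0465  0.1685] xyz [-0.11  1.06 -1.3 ] w [ 0.184 -0.008  0.   ] F [-0.2  0.6 -2. ] w 0.0112 q [-0.18  0.18  1.78 -0.25  1.11 -1.82]
```

move_arm:
  steps:
    - {"x": -0.05,"y": 0.15,"z": -0.18,"wx": 0.02,"wy": -0.004,"wz": 0,"fingers": 255}
    - {"x": -0.05,"y": 0.15,"z": -0.17,"wx": 0.022,"wy": -0.004,"wz": 0,"fingers": 255}
    - {"x": 0,"y": 0.13,"z": -0.16,"wx": 0.022,"wy": 0,"wz": 0,"fingers": 255}
    - {"x": 0,"y": 0.13,"z": -0.16,"wx": 0.022,"wy": 0,"wz": 0,"fingers": 255}
    - {"x": 0,"y": 0.13,"z": -0.16,"wx": 0.022,"wy": 0,"wz": 0,"fingers": 255}
    - {"x": 0,"y": 0.13,"z": -0.16,"wx": 0.022,"wy": 0,"wz": 0,"fingers": 255}
    - {"x": 0,"y": 0.13,"z": -0.16,"wx": 0.022,"wy": 0,"wz": 0,"fingers": 255}
    - {"x": 0,"y": 0.13,"z": -0.16,"wx": 0.022,"wy": 0,"wz": 0,"fingers": 255}
    - {"x": 0,"y": 0,"z": 0,"wx": 0,"wy": 0,"wz": 0,"fingers": 255}
    - {"x": 0,"y": 0,"z": 0,"wx": 0,"wy": 0,"wz": 0,"fingers": 255}

```text
clock: 9.9
ee_pos: [0.5888, -0.0113, 0.192]
eef_rot: [-0.082, 0.963, -0.254, 0.023]
ft_force: [-0.2, -0.3, -1.8]
grip_width: 0.0111
```

```bash
cat >> h.py <<'E'
def duo(f):
    t=snap('top');s=snap('side')
    a=cv2.resize(t['color'][155:280,190:390],None,fx=2.2,fy=2.2,interpolation=2);b=cv2.resize(s['color'][120:345,200:400],None,fx=1.7,fy=1.7)
    o=np.zeros((400,790,3),'uint8');o[:a.shape[0],:440]=a;o[:b.shape[0],445:445+b.shape[1]]=b
    cv2.imwrite('pics/'+f,o[:,:,::-1])
E
python3 -c "
from h import *
pour(30);pour(35);duo('c5.png')"
```

```text
tilt 29.6
t 9.9 pos [ 0.5888 -0.0113  0.192 ] xyz [-0.08 -0.12 -0.03] w [ 0.005 -0.001 -0.006] F [-0.2 -0.3 -1.8] w 0.0111 q [-0.01  0.17  1.81 -0.57  1.13 -1.51]
tilt 29.6
t 9.9 pos [ 0.5888 -0.0113  0.192 ] xyz [-0.08  0.1  -0.44] w [ 0.06  -0.001 -0.006] F [-0.2 -0.3 -1.8] w 0.0111 q [-0.01  0.17  1.81 -0.57  1.13 -1.51]
```

View pics/c5.png

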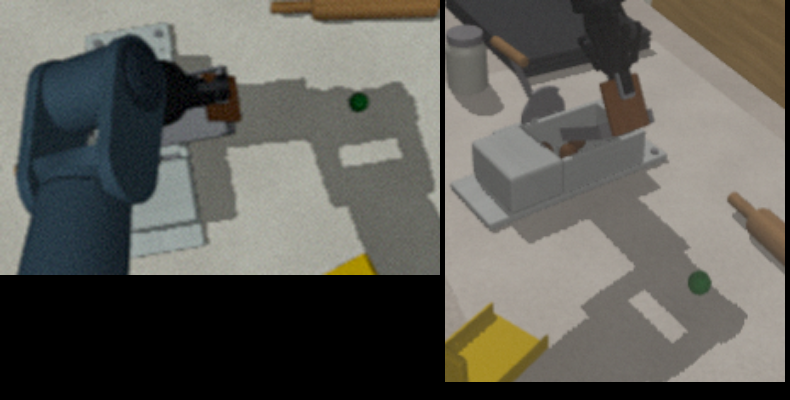

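Nuts show in the trough at side crop (573,148). I'll tip a little further, lift away and look.

move_arm:
  steps:
    - {"x": 0,"y": 0.05,"z": -0.15,"wx": 0.025,"wy": 0,"wz": 0,"fingers": 255}
    - {"x": 0,"y": 0.05,"z": -0.15,"wx": 0.025,"wy": 0,"wz": 0,"fingers": 255}
    - {"x": 0,"y": 0.05,"z": -0.15,"wx": 0.025,"wy": 0,"wz": 0,"fingers": 255}
    - {"x": 0,"y": 0,"z": 0,"wx": 0,"wy": 0,"wz": 0,"fingers": 255}
    - {"x": 0,"y": 0,"z": 0,"wx": 0,"wy": 0,"wz": 0,"fingers": 255}
    - {"x": 0,"y": -0.3,"z": -0.4,"wx": 0,"wy": 0,"wz": 0,"fingers": 255}
    - {"x": 0,"y": -0.4,"z": -0.6,"wx": 0,"wy": 0,"wz": 0,"fingers": 255}
    - {"x": 0,"y": -0.5,"z": -0.6,"wx": 0,"wy": 0,"wz": 0,"fingers": 255}
    - {"x": 0,"y": -0.7,"z": -0.2,"wx": 0,"wy": 0,"wz": 0,"fingers": 255}
    - {"x": 0,"y": -0.9,"z": 0.2,"wx": 0,"wy": 0,"wz": 0,"fingers": 255}
    - {"x": 0,"y": -0.9,"z": 0.4,"wx": 0,"wy": 0,"wz": 0,"fingers": 255}
    - {"x": 0,"y": -0.9,"z": 0.4,"wx": 0,"wy": 0,"wz": 0,"fingers": 255}

```text
clock: 11.2
ee_pos: [0.6027, -0.087, 0.2999]
eef_rot: [-0.078, 0.947, -0.311, 0.033]
ft_force: [0.3, 0.1, -1.8]
grip_width: 0.0109
```

```bash
python3 -c "
from h import *
go([.55,-.16,.2],down(100.3));duo('c6.png')"
```

```text
t 11.2 pos [ 0.6027 -0.087   0.2999] xyz [2.62 0.32 4.69] w [-0.405  0.007 -0.01 ] F [ 0.3  0.1 -1.8] w 0.0109 q [-0.1   0.07  1.74 -0.65  1.21 -1.64]
```

View pics/c6.png

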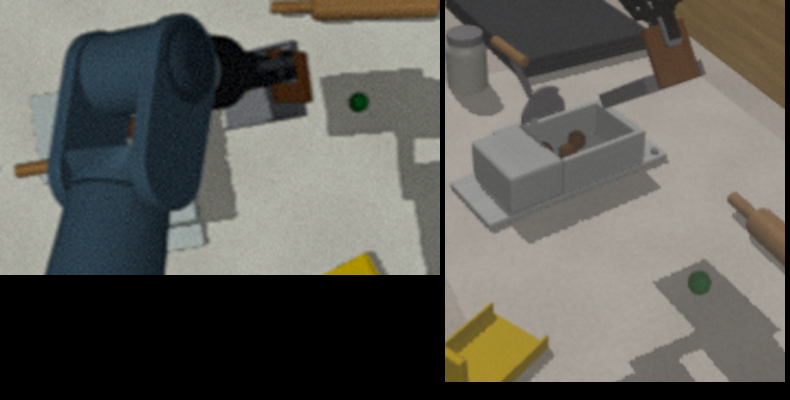

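move_arm:
  steps:
    - {"x": 0,"y": -0.8,"z": 0,"wx": -0.068,"wy": 0,"wz": 0,"fingers": 255}
    - {"x": 0.2,"y": -0.8,"z": 0,"wx": -0.068,"wy": 0,"wz": 0,"fingers": 255}
    - {"x": 0.4,"y": -0.8,"z": 0.1,"wx": -0.068,"wy": 0,"wz": 0.03,"fingers": 255}
    - {"x": 0.4,"y": -0.8,"z": 0.2,"wx": -0.068,"wy": 0,"wz": 0.04,"fingers": 255}
    - {"x": 0.4,"y": -0.8,"z": 0.3,"wx": -0.068,"wy": 0,"wz": 0.04,"fingers": 255}
    - {"x": 0.4,"y": -0.8,"z": 0.3,"wx": -0.065,"wy": 0,"wz": 0.04,"fingers": 255}
    - {"x": 0.3,"y": -0.8,"z": 0.3,"wx": 0,"wy": 0,"wz": 0.04,"fingers": 255}
    - {"x": 0.2,"y": -0.7,"z": 0.2,"wx": 0,"wy": 0,"wz": 0.04,"fingers": 255}

```text
clock: 12.1
ee_pos: [0.5563, -0.2438, 0.3188]
eef_rot: [0.095, 0.995, 0.017, 0.037]
ft_force: [0.2, 0.1, -1.4]
grip_width: 0.0111
```

```bash
python3 -c "
from h import *
go([.48,-.29,.1],down(75.3))"
```

```text
t 12.1 pos [ 0.5563 -0.2438  0.3188] xyz [ 3.25 -2.74  8.44] w [0.027 0.044 0.043] F [ 0.2  0.1 -1.4] w 0.0111 q [-0.63  0.06  1.63  0.07  1.41 -2.02]
```

move_arm:
  steps:
    - {"x": 0.4,"y": -0.3,"z": 0.6,"wx": 0.01,"wy": 0.02,"wz": 0.02,"fingers": 255}
    - {"x": 0.5,"y": -0.4,"z": 0.9,"wx": 0.01,"wy": 0.02,"wz": 0.02,"fingers": 255}
    - {"x": 0.5,"y": -0.4,"z": 0.95,"wx": 0.007,"wy": 0.004,"wz": 0.003,"fingers": 255}
    - {"x": 0.5,"y": -0.4,"z": 0.95,"wx": 0,"wy": 0,"wz": 0,"fingers": 255}
    - {"x": 0.5,"y": -0.4,"z": 0.95,"wx": 0,"wy": 0,"wz": 0,"fingers": 255}
    - {"x": 0.4,"y": -0.4,"z": 0.95,"wx": 0,"wy": 0,"wz": 0,"fingers": 255}
    - {"x": 0.3,"y": -0.3,"z": 0.95,"wx": 0,"wy": 0,"wz": 0,"fingers": 255}
    - {"x": 0.1,"y": -0.1,"z": 0.9,"wx": 0,"wy": 0,"wz": 0,"fingers": 255}
    - {"x": 0,"y": 0,"z": 0.5,"wx": 0,"wy": 0,"wz": 0,"fingers": 255}
    - {"x": 0,"y": 0,"z": 0,"wx": 0,"wy": 0,"wz": 0,"fingers": 255}

```text
clock: 13.1
ee_pos: [0.453, -0.2809, 0.1106]
eef_rot: [0.124, 0.992, 0.0, -0.012]
ft_force: [-1.0, 0.9, -1.3]
grip_width: 0.011
```

```bash
python3 -c "
from h import *
go([.48,-.29,.057],down(75.3))"
```

```text
t 13.1 pos [ 0.453  -0.2809  0.1106] xyz [-1.19 -0.08  2.11] w [-0.002 -0.016  0.006] F [-1.   0.9 -1.3] w 0.011 q [-0.76  0.15  1.93 -0.02  1.08 -2.08]
```

move_arm:
  steps:
    - {"x": -0.4,"y": 0,"z": 0.5,"wx": 0,"wy": -0.015,"wz": 0.006,"fingers": 255}
    - {"x": -0.4,"y": 0,"z": 0.5,"wx": 0,"wy": 0,"wz": 0,"fingers": 255}
    - {"x": 0,"y": 0,"z": 0.4,"wx": 0,"wy": 0,"wz": 0,"fingers": 255}
    - {"x": 0,"y": 0,"z": 0.25,"wx": 0,"wy": 0,"wz": 0,"fingers": 255}
    - {"x": 0,"y": 0,"z": 0.15,"wx": 0,"wy": 0,"wz": 0,"fingers": 255}
    - {"x": 0,"y": 0,"z": 0,"wx": 0,"wy": 0,"wz": 0,"fingers": 255}

```text
clock: 13.7
ee_pos: [0.4751, -0.2849, 0.0668]
eef_rot: [0.126, 0.992, -0.003, 0.001]
ft_force: [-1.2, 1.2, -0.7]
grip_width: 0.0109
```

```bash
python3 -c "
from h import *
go([.48,-.29,.0564],down(75.3))"
```

```text
t 13.7 pos [ 0.4751 -0.2849  0.0668] xyz [-0.24 -0.14  0.42] w [-0.004  0.002  0.003] F [-1.2  1.2 -0.7] w 0.0109 q [-0.74  0.25  1.91 -0.01  0.98 -2.06]
```

move_arm:
  steps:
    - {"x": 0,"y": 0,"z": 0.15,"wx": -0.004,"wy": 0,"wz": 0,"fingers": 255}
    - {"x": 0,"y": 0,"z": 0.15,"wx": 0,"wy": 0,"wz": 0,"fingers": 255}
    - {"x": 0,"y": 0,"z": 0.15,"wx": 0,"wy": 0,"wz": 0,"fingers": 255}
    - {"x": 0,"y": 0,"z": 0.1,"wx": 0,"wy": 0,"wz": 0,"fingers": 255}
    - {"x": 0,"y": 0,"z": 0,"wx": 0,"wy": 0,"wz": 0,"fingers": 255}

```text
clock: 14.2
ee_pos: [0.4763, -0.2866, 0.0571]
eef_rot: [0.125, 0.992, -0.001, 0.002]
ft_force: [-0.8, -0.2, -1.4]
grip_width: 0.0112
```

```bash
python3 -c "
from h import *
go([.48,-.29,.0564],down(75.3))"
```

```text
t 14.2 pos [ 0.4763 -0.2866  0.0571] xyz [-0.18 -0.09  0.03] w [-0.001  0.003  0.003] F [-0.8 -0.2 -1.4] w 0.0112 q [-0.75  0.27  1.9   0.    0.96 -2.07]
```

move_arm:
  steps:
    - {"x": 0,"y": 0,"z": 0.08,"wx": 0,"wy": 0,"wz": 0,"fingers": 255}
    - {"x": 0,"y": 0,"z": 0,"wx": 0,"wy": 0,"wz": 0,"fingers": 220}
    - {"x": 0,"y": 0,"z": 0,"wx": 0,"wy": 0,"wz": 0,"fingers": 170}
    - {"x": 0,"y": 0,"z": 0,"wx": 0,"wy": 0,"wz": 0,"fingers": 100}
    - {"x": 0,"y": 0,"z": 0,"wx": 0,"wy": 0,"wz": 0,"fingers": 60}
    - {"x": 0,"y": 0,"z": 0,"wx": 0,"wy": 0,"wz": 0,"fingers": 60}
    - {"x": 0,"y": 0,"z": -0.6,"wx": 0,"wy": 0,"wz": 0,"fingers": 60}
    - {"x": 0,"y": 0,"z": -0.9,"wx": 0,"wy": 0,"wz": 0,"fingers": 60}
    - {"x": 0,"y": 0,"z": -1,"wx": 0,"wy": 0,"wz": 0,"fingers": 60}
    - {"x": 0,"y": 0,"z": -1,"wx": 0,"wy": 0,"wz": 0,"fingers": 60}
    - {"x": 0,"y": 0,"z": -1,"wx": 0,"wy": 0,"wz": 0,"fingers": 60}
    - {"x": 0,"y": 0,"z": -1,"wx": 0,"wy": 0,"wz": 0,"fingers": 60}

```text
clock: 15.4
ee_pos: [0.4743, -0.2853, 0.1987]
eef_rot: [0.126, 0.992, 0.001, 0.0]
ft_force: [0.1, 0.7, -0.0]
grip_width: 0.0653
```

```bash
python3 -c "
from h import *
go([.498,.1915,.24],down(10.3));duo('c7.png')"
```

```text
t 15.4 pos [ 0.4743 -0.2853  0.1987] xyz [ 3.84 18.71 -1.63] w [ 0.001 -0.     0.725] F [ 0.1  0.7 -0. ] w 0.0653 q [-0.75  0.06  1.84  0.    1.23 -2.07]
```

View pics/c7.png

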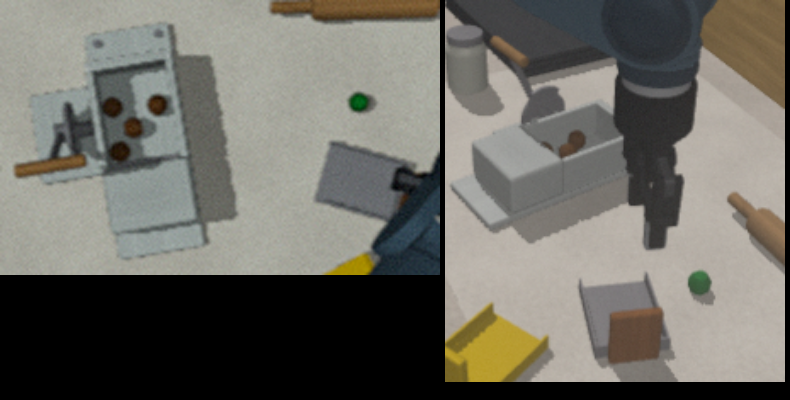

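All four nuts are in the trough at top crop (112,107), (157,104), (134,127), (119,151), and the tray stands flat at side crop (625,320). Next the lever: I'll move over the crossbar's outer half, clear of the stem.

move_arm:
  steps:
    - {"x": 0.1,"y": 0.5,"z": -0.5,"wx": 0,"wy": 0,"wz": 0,"fingers": 30}
    - {"x": 0.2,"y": 0.9,"z": -0.5,"wx": 0,"wy": 0,"wz": 0,"fingers": 30}
    - {"x": 0.2,"y": 1,"z": -0.5,"wx": 0,"wy": 0,"wz": 0,"fingers": 30}
    - {"x": 0.2,"y": 1,"z": -0.5,"wx": 0,"wy": 0,"wz": 0,"fingers": 30}
    - {"x": 0.2,"y": 1,"z": -0.5,"wx": 0,"wy": 0,"wz": 0,"fingers": 30}
    - {"x": 0.2,"y": 1,"z": 0,"wx": 0,"wy": 0,"wz": 0,"fingers": 30}
    - {"x": 0.2,"y": 1,"z": 0,"wx": 0,"wy": 0,"wz": 0,"fingers": 30}
    - {"x": 0.2,"y": 1,"z": 0,"wx": 0,"wy": 0,"wz": 0,"fingers": 30}
    - {"x": 0.2,"y": 1,"z": 0,"wx": 0,"wy": 0,"wz": 0,"fingers": 30}
    - {"x": 0.2,"y": 1,"z": 0,"wx": 0,"wy": 0,"wz": 0,"fingers": 30}
    - {"x": 0.2,"y": 1,"z": 0,"wx": 0,"wy": 0,"wz": 0,"fingers": 30}
    - {"x": 0.2,"y": 1,"z": 0,"wx": 0,"wy": 0,"wz": 0,"fingers": 30}

```text
clock: 16.7
ee_pos: [0.4888, 0.0133, 0.2655]
eef_rot: [0.129, 0.992, -0.002, 0.003]
ft_force: [0.7, 0.4, 0.4]
grip_width: 0.0758
```

move_arm:
  steps:
    - {"x": 0.2,"y": 1,"z": 0,"wx": 0,"wy": 0,"wz": 0,"fingers": 30}
    - {"x": 0.2,"y": 1,"z": 0,"wx": 0,"wy": 0,"wz": 0,"fingers": 30}
    - {"x": 0.2,"y": 0.9,"z": 0,"wx": 0,"wy": 0,"wz": 0.05,"fingers": 30}
    - {"x": 0.2,"y": 0.6,"z": 0,"wx": 0,"wy": 0,"wz": 0.09,"fingers": 30}
    - {"x": 0,"y": 0,"z": 0,"wx": 0,"wy": 0,"wz": 0.09,"fingers": 30}
    - {"x": 0,"y": 0,"z": 0,"wx": 0,"wy": 0,"wz": 0.09,"fingers": 30}
    - {"x": 0,"y": 0,"z": 0,"wx": 0,"wy": 0,"wz": 0.09,"fingers": 30}
    - {"x": 0,"y": 0,"z": 0,"wx": 0,"wy": 0,"wz": 0.09,"fingers": 30}
    - {"x": 0,"y": 0,"z": 0,"wx": 0,"wy": 0,"wz": 0.09,"fingers": 30}
    - {"x": 0,"y": 0,"z": 0,"wx": 0,"wy": 0,"wz": 0.06,"fingers": 30}
    - {"x": 0,"y": 0,"z": 0,"wx": 0,"wy": 0,"wz": 0,"fingers": 30}

```text
clock: 17.8
ee_pos: [0.488, 0.1111, 0.2611]
eef_rot: [0.611, 0.792, -0.002, 0.0]
ft_force: [-0.9, -0.5, -0.4]
grip_width: 0.0752
```

```bash
python3 -c "
from h import *
go([.493,.219,.24],down(10.3))"
```

```text
t 17.8 pos [0.488  0.1111 0.2611] xyz [4.13 1.29 0.83] w [-0.002  0.002  0.049] F [-0.9 -0.5 -0.4] w 0.0752 q [-0.   -0.13  1.91 -0.    1.36 -0.26]
```

move_arm:
  steps:
    - {"x": 0.5,"y": 0.2,"z": 0,"wx": 0,"wy": 0,"wz": 0.02,"fingers": 0}
    - {"x": 0.8,"y": 0.2,"z": 0,"wx": 0,"wy": 0,"wz": 0.02,"fingers": 0}
    - {"x": 0.8,"y": 0.15,"z": 0,"wx": 0,"wy": 0,"wz": 0.01,"fingers": 0}
    - {"x": 0.8,"y": 0.1,"z": 0,"wx": 0,"wy": 0,"wz": 0,"fingers": 0}
    - {"x": 0.8,"y": 0.1,"z": 0,"wx": 0,"wy": 0,"wz": 0,"fingers": 0}
    - {"x": 0.4,"y": 0.1,"z": 0,"wx": 0,"wy": 0,"wz": 0,"fingers": 0}
    - {"x": 0,"y": 0,"z": 0,"wx": 0,"wy": 0,"wz": 0,"fingers": 0}

```text
clock: 18.5
ee_pos: [0.4868, 0.2187, 0.2592]
eef_rot: [0.638, 0.77, -0.003, -0.001]
ft_force: [0.2, 1.0, -0.2]
grip_width: 0.0855
```

```bash
python3 -c "
from h import *
go([.493,.219,.170],down(10.3))"
```

```text
t 18.5 pos [0.4868 0.2187 0.2592] xyz [-0.02  0.27  3.57] w [-0.004  0.002  0.005] F [ 0.2  1.  -0.2] w 0.0855 q [ 0.21 -0.04  1.83 -0.    1.35  0.02]
```

move_arm:
  steps:
    - {"x": 0,"y": 0.25,"z": 0.4,"wx": 0,"wy": 0,"wz": 0.005,"fingers": 0}
    - {"x": 0,"y": 0,"z": 0.7,"wx": 0,"wy": 0,"wz": 0,"fingers": 0}
    - {"x": 0,"y": 0,"z": 0.7,"wx": 0,"wy": 0,"wz": 0,"fingers": 0}
    - {"x": 0,"y": 0,"z": 0.7,"wx": 0,"wy": 0,"wz": 0,"fingers": 0}
    - {"x": 0,"y": 0,"z": 0.5,"wx": 0,"wy": 0,"wz": 0,"fingers": 0}
    - {"x": 0,"y": 0,"z": 0.2,"wx": 0,"wy": 0,"wz": 0,"fingers": 0}
    - {"x": 0,"y": 0,"z": 0,"wx": 0,"wy": 0,"wz": 0,"fingers": 0}

```text
clock: 19.2
ee_pos: [0.4948, 0.2149, 0.1731]
eef_rot: [0.642, 0.766, -0.004, -0.0]
ft_force: [-0.8, -0.3, -0.3]
grip_width: 0.0852
```

```bash
python3 -c "
from h import *
go([.493,.219,.170],down(10.3));duo('c8.png')"
```

```text
t 19.2 pos [0.4948 0.2149 0.1731] xyz [ 0.18 -0.04  0.12] w [-0.004  0.003 -0.003] F [-0.8 -0.3 -0.3] w 0.0852 q [ 0.2   0.07  1.89 -0.01  1.19  0.03]
```

View pics/c8.png

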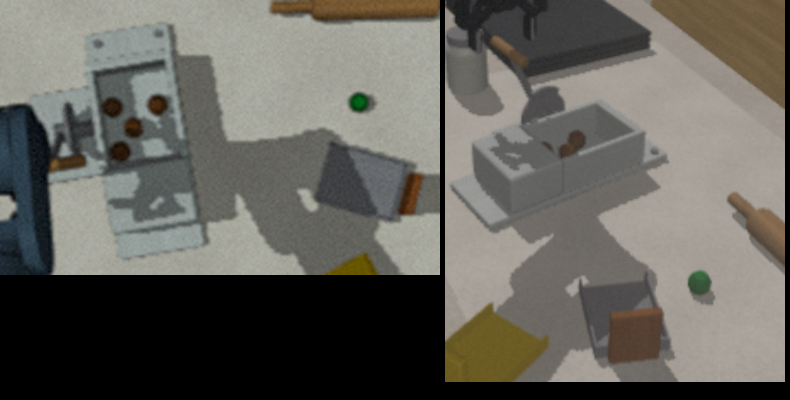

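The fingers straddle the bar's outer part: inner half and stem are still visible at side crop (505,48). The tray still stands flat. Closing gently.

move_arm:
  steps:
    - {"x": 0.18,"y": 0,"z": 0.1,"wx": 0,"wy": 0,"wz": 0,"fingers": 255}
    - {"x": 0,"y": 0,"z": 0,"wx": 0,"wy": 0,"wz": 0,"fingers": 255}
    - {"x": 0,"y": 0,"z": 0,"wx": 0,"wy": 0,"wz": 0,"fingers": 255}
    - {"x": 0,"y": 0,"z": 0,"wx": 0,"wy": 0,"wz": 0,"fingers": 255}
    - {"x": 0,"y": 0,"z": 0,"wx": 0,"wy": 0,"wz": 0,"fingers": 255}
    - {"x": 0,"y": 0,"z": 0,"wx": 0,"wy": 0,"wz": 0,"fingers": 255}
    - {"x": 0,"y": 0,"z": 0,"wx": 0,"wy": 0,"wz": 0,"fingers": 255}
    - {"x": 0,"y": 0,"z": 0,"wx": 0,"wy": 0,"wz": 0,"fingers": 255}
  newtons: 20

```text
clock: 20.1
ee_pos: [0.4919, 0.2199, 0.1733]
eef_rot: [0.641, 0.768, -0.006, -0.001]
ft_force: [-0.1, -0.1, 0.3]
grip_width: 0.0172
```

```bash
python3 -c "
from h import *
go([.493,.219,.167],down(10.3))"
```

```text
t 20.1 pos [0.4919 0.2199 0.1733] xyz [-0.04  0.04  0.25] w [-0.007  0.004 -0.   ] F [-0.1 -0.1  0.3] w 0.0172 q [ 0.21  0.07  1.89 -0.01  1.2   0.04]
```

move_arm:
  steps:
    - {"x": 0,"y": 0.2,"z": -0.07,"wx": 0,"wy": 0,"wz": 0,"fingers": 255}
    - {"x": 0,"y": 0.2,"z": -0.07,"wx": 0,"wy": 0,"wz": 0,"fingers": 255}
    - {"x": 0,"y": 0.2,"z": -0.07,"wx": 0,"wy": 0,"wz": 0,"fingers": 255}
    - {"x": 0,"y": 0.2,"z": -0.06,"wx": 0,"wy": 0,"wz": 0,"fingers": 255}

```text
clock: 20.5
ee_pos: [0.5034, 0.2222, 0.1779]
eef_rot: [0.64, 0.768, -0.018, -0.01]
ft_force: [-5.7, -1.6, 5.9]
grip_width: 0.0173
```

```bash
cat >> h.py <<'E'
def lev():
    st=readout.state(); d=st['ee_pos']-[.4919,.2199,.1733]; xp=np.array([.984,.179,0]);yp=np.array([-.179,.984,0])
    dx=d@xp; th=np.arcsin((dx-.0506)/.13)+.4
    print('dx',dx.round(4),'dy',(d@yp).round(4),'angle',th.round(3),'z',d[2].round(4),'want',(.13*np.cos(th-.4)-.1197).round(4),'Fx',(st['ft_force']@xp).round(1),'F',st['ft_force'].round(1),'w',round(st['grip_width'],4))
    go([.493,.219,.167],down(10.3))
E
python3 -c "
from h import *
lev()"
```

```text
dx 0.0118 dy 0.0002 angle 0.097 z 0.0046 want 0.0044 Fx -5.9 F [-5.7 -1.6  5.9] w 0.0173
t 20.5 pos [0.5034 0.2222 0.1779] xyz [-0.05 -0.42  0.45] w [-0.025  0.005  0.001] F [-5.7 -1.6  5.9] w 0.0173 q [ 0.21  0.1   1.84 -0.01  1.24  0.03]
```

move_arm:
  steps:
    - {"x": 0,"y": 0.2,"z": -0.05,"wx": -0.005,"wy": 0,"wz": 0,"fingers": 255}
    - {"x": 0,"y": 0.2,"z": -0.05,"wx": -0.005,"wy": 0,"wz": 0,"fingers": 255}
    - {"x": 0,"y": 0.2,"z": -0.05,"wx": -0.005,"wy": 0,"wz": 0,"fingers": 255}
    - {"x": 0,"y": 0.2,"z": -0.04,"wx": -0.005,"wy": 0,"wz": 0,"fingers": 255}

```text
clock: 20.9
ee_pos: [0.5168, 0.2248, 0.1821]
eef_rot: [0.64, 0.768, -0.016, -0.007]
ft_force: [-9.6, -3.3, 7.0]
grip_width: 0.0171
```

```bash
python3 -c "
from h import *
lev()"
```

```text
dx 0.0254 dy 0.0004 angle 0.205 z 0.0088 want 0.0078 Fx -10.1 F [-9.6 -3.3  7. ] w 0.0171
t 20.9 pos [0.5168 0.2248 0.1821] xyz [-0.05 -0.96  0.64] w [-0.021  0.006  0.001] F [-9.6 -3.3  7. ] w 0.0171 q [ 0.21  0.13  1.81 -0.01  1.24  0.03]
```

move_arm:
  steps:
    - {"x": 0,"y": 0.2,"z": -0.03,"wx": -0.005,"wy": 0,"wz": 0,"fingers": 255}
    - {"x": 0,"y": 0.2,"z": -0.03,"wx": -0.005,"wy": 0,"wz": 0,"fingers": 255}

```text
clock: 21.1
ee_pos: [0.5251, 0.2264, 0.1842]
eef_rot: [0.64, 0.769, -0.012, -0.004]
ft_force: [-5.2, -1.8, 3.1]
grip_width: 0.0173
```

move_arm:
  steps:
    - {"x": 0,"y": 0.15,"z": -0.02,"wx": -0.005,"wy": 0,"wz": 0,"fingers": 255}

```text
clock: 21.2
ee_pos: [0.5277, 0.2269, 0.1847]
eef_rot: [0.64, 0.769, -0.011, -0.003]
ft_force: [-8.5, -2.9, 6.4]
grip_width: 0.0173
```

move_arm:
  steps:
    - {"x": 0,"y": 0.15,"z": -0.02,"wx": -0.005,"wy": 0,"wz": 0,"fingers": 255}

```text
clock: 21.3
ee_pos: [0.5296, 0.2273, 0.1851]
eef_rot: [0.639, 0.769, -0.011, -0.003]
ft_force: [-11.1, -2.9, 5.1]
grip_width: 0.0176
```

move_arm:
  steps:
    - {"x": 0,"y": 0.15,"z": -0.02,"wx": -0.005,"wy": 0,"wz": 0,"fingers": 255}

```text
clock: 21.4
ee_pos: [0.5311, 0.2277, 0.1853]
eef_rot: [0.639, 0.769, -0.011, -0.002]
ft_force: [-11.8, -3.8, 6.9]
grip_width: 0.0172
```

```bash
python3 -c "
from h import *
lev()"
```

```text
dx 0.04 dy 0.0006 angle 0.318 z 0.012 want 0.0099 Fx -12.3 F [-11.8  -3.8   6.9] w 0.0172
t 21.4 pos [0.5311 0.2277 0.1853] xyz [-0.05 -1.55  0.76] w [-0.012  0.006  0.002] F [-11.8  -3.8   6.9] w 0.0172 q [ 0.21  0.15  1.78 -0.01  1.23  0.03]
```

move_arm:
  steps:
    - {"x": 0,"y": 0.2,"z": 0.01,"wx": -0.004,"wy": 0,"wz": 0,"fingers": 255}
    - {"x": 0,"y": 0.2,"z": 0.01,"wx": -0.004,"wy": 0,"wz": 0,"fingers": 255}

```text
clock: 21.6
ee_pos: [0.5385, 0.2291, 0.186]
eef_rot: [0.639, 0.769, -0.01, -0.001]
ft_force: [-4.8, -1.9, 3.0]
grip_width: 0.0167
```

move_arm:
  steps:
    - {"x": 0,"y": 0.2,"z": 0.01,"wx": -0.004,"wy": 0,"wz": 0,"fingers": 255}

```text
clock: 21.7
ee_pos: [0.5431, 0.23, 0.1864]
eef_rot: [0.639, 0.769, -0.008, 0.0]
ft_force: [-5.4, -1.3, 4.0]
grip_width: 0.0174
```

move_arm:
  steps:
    - {"x": 0,"y": 0.2,"z": 0.01,"wx": -0.004,"wy": 0,"wz": 0,"fingers": 255}

```text
clock: 21.8
ee_pos: [0.547, 0.2308, 0.1866]
eef_rot: [0.639, 0.769, -0.007, 0.001]
ft_force: [-9.8, -3.4, 6.2]
grip_width: 0.0172
```

move_arm:
  steps:
    - {"x": 0,"y": 0.15,"z": 0.01,"wx": -0.004,"wy": 0,"wz": 0,"fingers": 255}

```text
clock: 21.9
ee_pos: [0.5491, 0.2312, 0.1866]
eef_rot: [0.639, 0.769, -0.007, 0.001]
ft_force: [-11.0, -3.4, 7.0]
grip_width: 0.0174
```

```bash
python3 -c "
from h import *
lev()"
```

```text
dx 0.0583 dy 0.0009 angle 0.459 z 0.0133 want 0.0101 Fx -11.4 F [-11.   -3.4   7. ] w 0.0174
t 21.9 pos [0.5491 0.2312 0.1866] xyz [-0.06 -2.29  0.81] w [-0.006  0.007  0.003] F [-11.   -3.4   7. ] w 0.0174 q [ 0.21  0.18  1.74 -0.01  1.23  0.03]
```

move_arm:
  steps:
    - {"x": 0,"y": 0.2,"z": 0.03,"wx": -0.003,"wy": 0,"wz": 0,"fingers": 255}
    - {"x": 0,"y": 0.15,"z": 0.03,"wx": -0.003,"wy": 0,"wz": 0,"fingers": 255}

```text
clock: 22.1
ee_pos: [0.5559, 0.2325, 0.1866]
eef_rot: [0.639, 0.769, -0.007, 0.002]
ft_force: [-4.4, -1.9, 3.1]
grip_width: 0.0174
```

move_arm:
  steps:
    - {"x": 0,"y": 0.12,"z": 0.03,"wx": 0,"wy": 0,"wz": 0,"fingers": 255}

```text
clock: 22.2
ee_pos: [0.5586, 0.2331, 0.1864]
eef_rot: [0.639, 0.769, -0.007, 0.001]
ft_force: [-4.3, -1.7, 3.3]
grip_width: 0.0171
```

```bash
python3 -c "
from h import *
lev()"
```

```text
dx 0.068 dy 0.001 angle 0.534 z 0.0131 want 0.0091 Fx -4.6 F [-4.3 -1.7  3.3] w 0.0171
t 22.2 pos [0.5586 0.2331 0.1864] xyz [-0.06 -2.68  0.8 ] w [-0.006  0.007  0.003] F [-4.3 -1.7  3.3] w 0.0171 q [ 0.21  0.2   1.71 -0.01  1.24  0.03]
```

move_arm:
  steps:
    - {"x": 0,"y": 0.12,"z": 0.02,"wx": 0,"wy": 0,"wz": 0,"fingers": 255}

```text
clock: 22.3
ee_pos: [0.5612, 0.2335, 0.1862]
eef_rot: [0.639, 0.769, -0.008, 0.001]
ft_force: [-5.8, -2.2, 4.6]
grip_width: 0.0174
```

move_arm:
  steps:
    - {"x": 0,"y": 0.08,"z": 0.02,"wx": 0,"wy": 0,"wz": 0,"fingers": 255}

```text
clock: 22.4
ee_pos: [0.5626, 0.2338, 0.186]
eef_rot: [0.639, 0.769, -0.009, -0.0]
ft_force: [-8.4, -2.1, 6.0]
grip_width: 0.0169
```

```bash
python3 -c "
from h import *
lev();duo('c9.png');lev()
s=snap('side');t=snap('top');lev()
cv2.imwrite('pics/c9.png',np.hstack([cv2.resize(s['color'][100:240,190:330],(560,560)),cv2.resize(t['color'][170:260,180:235],(232,380))[:560] if 0 else np.vstack([cv2.resize(t['color'][160:260,180:240],(240,400)),np.zeros((160,240,3),'uint8')])])[:,:,::-1])
for dth in(.5,.56,.62):
    ctr=np.array([.498,.1915,0])+np.array([.984,.179,0])*(.0506+.13*np.sin(dth-.4))+[0,0,.055+.13*np.cos(dth-.4)]
    print(dth,[((np.array(proj(s,ctr+k*np.array([-.179,.984,0])))-[190,100])*4).round() for k in(-.045,0,.045)],[((np.array(proj(t,ctr+k*np.array([-.179,.984,0])))-[180,160])*4+[560,0]).round() for k in(-.045,0)])
"
```

```text
dx 0.0721 dy 0.0011 angle 0.566 z 0.0127 want 0.0085 Fx -8.6 F [-8.4 -2.1  6. ] w 0.0169
t 22.4 pos [0.5626 0.2338 0.186 ] xyz [-0.06 -2.83  0.8 ] w [-0.009  0.008  0.003] F [-8.4 -2.1  6. ] w 0.0169 q [ 0.21  0.22  1.7  -0.01  1.24  0.03]
dx 0.072 dy 0.0011 angle 0.566 z 0.0127 want 0.0085 Fx -8.5 F [-8.1 -2.7  5.2] w 0.017
t 22.5 pos [0.5626 0.2338 0.186 ] xyz [-0.06 -2.83  0.8 ] w [-0.009  0.008  0.003] F [-8.1 -2.7  5.2] w 0.017 q [ 0.21  0.22  1.7  -0.01  1.24  0.03]
dx 0.072 dy 0.001 angle 0.565 z 0.0127 want 0.0085 Fx -7.4 F [-7.4 -0.9  6.1] w 0.017
t 22.6 pos [0.5625 0.2338 0.186 ] xyz [-0.06 -2.83  0.8 ] w [-0.009  0.008  0.003] F [-7.4 -0.9  6.1] w 0.017 q [ 0.21  0.22  1.7  -0.01  1.24  0.03]
0.5 [array([311., 189.]), array([275., 164.]), array([240., 140.])] [array([740., 178.]), array([676., 188.])]
0.56 [array([321., 188.]), array([284., 163.]), array([249., 139.])] [array([739., 167.]), array([674., 177.])]
0.62 [array([331., 187.]), array([294., 162.]), array([259., 138.])] [array([737., 156.]), array([673., 166.])]
```

View pics/c9.png

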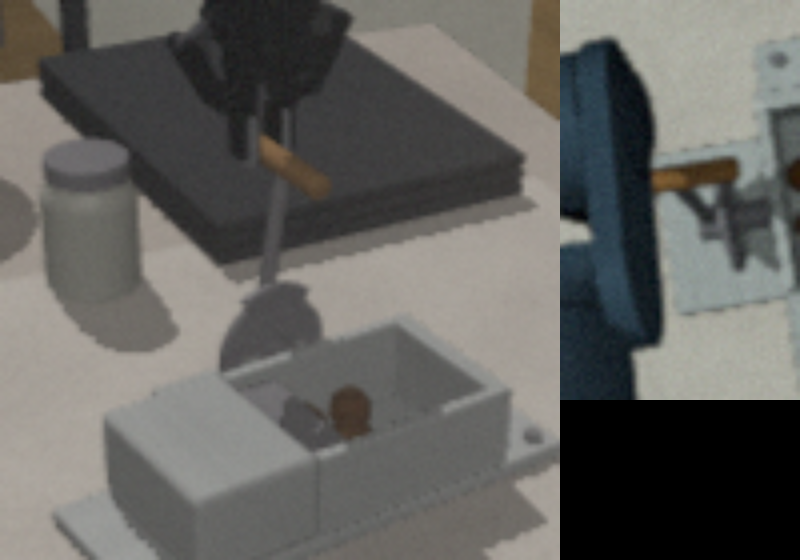

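The bar's inner end is at side (327,185) and top (739,168), which fits about 0.56 rad. The ram has moved forward and the nuts lie in the trough. The hold is steady, so one colour check of the nuts and bystanders before handing in.

```bash
python3 -c "
from h import *
import pickle
t0=pickle.load(open('top0.pkl','rb'))
t=snap('top'); [snap('side') for _ in range(4)]
h=cv2.cvtColor(t['color'],cv2.COLOR_RGB2HSV)
m=((h[:,:,0]<18)&(h[:,:,1]>110)&(h[:,:,2]>25)).astype('uint8')
N,l,st,ce=cv2.connectedComponentsWithStats(m)
xp=np.array([.984,.179,0]);yp=np.array([-.179,.984,0])
for i in range(1,N):
    if 8<st[i,4]<300:
        P=onz(t,*ce[i],.03)-[.578,.093,0]; print(ce[i].round(),st[i,4],'trough xy',(P@xp).round(3),(P@yp).round(3))
d=np.abs(t['color'].astype(int)-t0['color']).mean(2)
for n,(u,v) in dict(cutter=(418,263),pin=(362,156)).items(): print(n,d[v-14:v+14,u-14:u+14].mean().round(1))
lev()"
```

```text
[261. 202.] 41 trough xy 0.011 -0.026
[213. 203.] 73 trough xy 0.031 0.126
[241. 203.] 44 trough xy 0.018 0.038
[251. 209.] 36 trough xy -0.006 0.008
[243. 215.] 34 trough xy -0.021 0.037
[376. 243.] 120 trough xy -0.169 -0.361
[  6. 361.] 58 trough xy -0.347 0.809
cutter 12.5
pin 13.2
dx 0.072 dy 0.001 angle 0.565 z 0.0128 want 0.0085 Fx -7.6 F [-7.4 -1.8  5.3] w 0.0166
t 22.85 pos [0.5625 0.2338 0.1861] xyz [-0.06 -2.83  0.8 ] w [-0.009  0.008  0.003] F [-7.4 -1.8  5.3] w 0.0166 q [ 0.21  0.22  1.7  -0.01  1.24  0.03]
```

```bash
python3 -c "
from h import *
print(env.finish_job()); lev()"
```

```text
the job is handed in; nothing more can be done
None
the job is handed in; nothing more can be done
```

I poured all four walnuts into the trough, stood the tray back flat on the table, and pulled the lever to the fourth click. I handed the job in at about 22.9 s with the gripper still holding the crossbar. The hand-in gives no verdict.

**Lever:** the estimated angle was 0.565 rad (the fourth click is 0.56, allowed 0.497 to 0.623). It held steady over my last checks with about 7.6 N of pull on the tool. In both camera views the bar's inner end sat where about 0.56 rad predicts. I read the falls in force at about 0.27 and 0.40 rad, slightly under the nominal 0.28 and 0.42, and the fourth at about 0.53. I took no readings close enough to see the first fall.

**Nuts and tray:** a colour check found all four nuts inside the trough limits, and the last picture of the tray, taken before the pull, showed it flat.

**Bystanders:** nothing showed the arm touching the cutter, jar or pin. The before/after image check on the cutter and pin was inconclusive: both patches differed by about 12 to 13 grey levels, which I put down to shading and noise. I ran no such check on the jar, but it stood upright in the last picture.

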